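# Mark the steel tile in the spring marking stand

## Robot

A 6-joint arm with a two-finger parallel gripper is mounted at the origin on a cart in front of the work surface, level with it; the furniture and walls round the work are solid. World frame = base frame: x ahead of the robot, y to its left, z up, the work surface at z = 0. Lengths are in m, angles in rad, forces in N, time in s.
With the tool pointing down it reaches from about 0.425 to 0.95 m from the base axis. Payload 3.5 kg.
Tool frame: the origin (TCP) lies on the centre line of the jaws, within the pads' length; the fingertips stand 25 mm ahead of it and the grasp point (between the pads) lies 6 mm ahead of it (ctrl.finger_overhang is the distance from the TCP to the fingertips, in m); z points along the fingers, y is the line along which they close (so a half turn about z gives the same grasp; the last joint's range is limited). The gripper opens to 85 mm and grips with 20 to 120 N. Pads are 22 mm wide; open, the fingers measure 114 mm over their backs; the gripper's body (76 mm by 85 mm) begins 54 mm behind the grasp point. The pads swing forward as they close: fully open they stand 13 mm farther back than shut.
Start: joints at [-1.258, 0.286, 1.577, -0, 1.279, -0.15], TCP at [0.301, -0.604, 0.233] pointing down, gripper open.
Joint ranges: [-2.77, 2.77], [-0.9, 2.22], [0.21, 2.48], [-1.53, 4.67], [0.24, 2.81], [-2.84, 2.84]. Speed limits (rad/s): [2.79, 2.79, 3.14, 3.14, 3.14, 3.14].

## Interface

Orientations are given as a unit quaternion [x, y, z, w].
In Python, from plant import get_state, imaging, job, ctrl gives the robot as it stands.
- The arm moves only by the tool jog_arm, never from a script. Its argument "increments" is a list of rows, each an object of numbers: "dx", "dy", "dz": the shift along the world's x, y, z each as a share of 12 cm, from -1 to 1; "ax", "ay", "az": the turn, a rotation vector about the world's x, y, z each as a share of pi/2 rad, from -1 to 1; "gripper": the gripper command: -1 is shut, 1 is fully open, values between are in proportion. A call has 1 to 10 rows; each row is the pose to reach, as a shift and turn from the pose commanded when the call began; what a row does not reach only later rows make up. A row lasts 1/10 s, in which the tool goes at most 50 mm and 8.59 degrees, less where a joint would pass 70% of its speed; a pose out of reach is approached as far as the arm can. A call with a number of a shift or a turn outside -1 to 1 is refused whole. A call with a gripper value outside its range is refused whole. The fingers move at their own pace and stop on an object; "force" is the grip in N (left out, the last holds). Time passes only in rows, so rows that repeat a pose let the fingers close. It gives the time, the measured TCP pose, the force, the opening and the grip force at its end, in the units of the state.
- get_state(): the state, without advancing time (a new reading comes with each control period).
- imaging.read_camera(name): name is "side" or "top"; returns a dict with "frame" (400x640x3 uint8, blue, green, red), "depth" (400x640 float32, m along the optical axis (not along the pixel's ray), 0 where there is no reading), "camera_matrix" (3x3 intrinsics, pixels), "extrinsics" (4x4, takes a point from camera to world coordinates). Camera axes: x right, y up, looking along -z (the intrinsics and any distortion apply to the point x, -y, -z); pixel columns grow to the right and rows downward; lengths in m; the calibration is good to about 2 mm. A picture is of the moment at which its call begins.
- job.sign_off(): hands the job in; it is judged then, once.
The state is a dict: "time": time; "qpos": joint angles; "dq": joint speeds; "joint_efforts": joint torques, N m; "eef_pos": TCP position; "tcp_rot": TCP orientation; "contact_force": force on the tool from outside, world axes, zero at the start; "wrist_torque": the same for the moment, N m; "opening": opening from 0.0 (shut) to 1.0 (fully open); "finger_force": force on a finger pad.
Only numpy, scipy, OpenCV 4.12 (cv2) and the standard library are available. Lean on these libraries where they do the work, as an engineer would, in place of code of your own. Each camera call takes 0.05 s, during which the arm holds its last target. There are 200 camera calls.

## Task

One of the two spring marking stands on the bench has the flat square steel tile lying on its anvil; the other has only a big nut left on it. Mark the tile: press that stand's round plunger head straight down until it is fully home on its stop, hold it there a moment, then let it spring all the way back up. Do not press the other stand's plunger, and leave the tile and the nut lying where they are.

Things in the scene. Friction and masses are not known exactly. Their poses are not given: they have to be found in the camera images.
- head_a (a point): centre of the flat top of stand A's press head: black disc, 44 mm across, 18 mm thick, on an upright 12 mm rod; z up. At rest z = 0.168, over the anvil's centre; the highest point of the stand. Press from above with shut fingers: it slides straight down 25 mm and stops on the barrel (z = 0.143). Spring: 5 N to start, 14 N at the stop; springs back up when let go. The point moves with the head
- head_b (a point): the same point on stand B, alike in all. Both stands are fixed: dark steel base 115 x 90 x 16 mm; round anvil 84 mm across, top at z = 0.020, under the head; arm with an upright barrel 38 mm across, top at z = 0.125; column of that height, its far face 70 mm behind the head's axis. The point's x axis points from head to column, away from the robot, up to 20 degrees askew
- steel_tile: plain grey steel tile, 58 x 62 x 6 mm, lying loose and flat on the anvil of one of the two stands, within 10 mm of straight below that stand's head; origin at the centre of its underside, z up. Either stand may have it
- large_nut: plain steel hexagon nut, 36 x 41 mm, 19 mm high, lying loose and flat on the anvil of the other stand; origin at the centre of its underside, z up

How it is judged:
By the outcome, as a careful person would: the job done as asked, in the order asked, and still so for the second after the job is handed in, with the robot touching nothing.
It also fails if it takes over 29 s, if anything falls off the work surface, if the arm or the gripper's body presses on something with over 40 N, if the wrist force passes 120 N, or if a joint passes its speed limit or range.

## Working session

There is one attempt and no reset: what is moved stays moved. The work goes in short steps, Python scripts to look and compute and a tool call to move; the robot and the scene stay as the last step left them, time stands still between calls to the robot, and variables do not carry over. Pictures are saved under pics/ and viewed, at most 10 in all, crops included, and the job is handed in when it is done.

Besides the shell and the picture viewer there is one more tool, called after "Emit:" as name([rows], argument=value, ...), one row to a line, values as JSON. jog_arm: Moves the arm, as the interface text tells. Shift numbers are shares of 12 cm and turn numbers shares of pi/2 rad, none past 1 either way. Its arguments: {"type":"object","properties":{"increments":{"type":"array"},"force":{"type":"number"}},"required":["increments"]}

```bash
mkdir -p pics; python3 - <<'E'
from plant import get_state, imaging
import cv2, numpy as np
for n in ("top","side"):
    d=imaging.read_camera(n); cv2.imwrite(f"pics/{n}0.png",d["frame"]); np.savez(f"{n}0.npz",**d)
    print(n,d["extrinsics"].round(3).tolist(),d["camera_matrix"].round(1).tolist())
s=get_state(); print(s["time"],s["eef_pos"],s["tcp_rot"],s["contact_force"])
E
```

```text
top [[0.003, 0.994, -0.112, 0.343], [-1.0, -0.0, -0.031, 0.051], [-0.03, 0.112, 0.993, 1.363], [0.0, 0.0, 0.0, 1.0]] [[449.8, 0.0, 327.3], [0.0, 449.8, 194.8], [0.0, 0.0, 1.0]]
side [[-0.826, 0.306, -0.473, -0.028], [-0.563, -0.453, 0.691, 0.85], [-0.002, 0.837, 0.547, 0.72], [0.0, 0.0, 0.0, 1.0]] [[496.8, 0.0, 322.0], [0.0, 496.8, 204.8], [0.0, 0.0, 1.0]]
0.1 [ 0.30118573 -0.60339738  0.23134939] [ 9.73350486e-01  2.29319885e-01 -7.32757471e-05 -1.10274654e-03] [-1.01855792 -0.42117754  0.12156553]
```

View pics/top0.png

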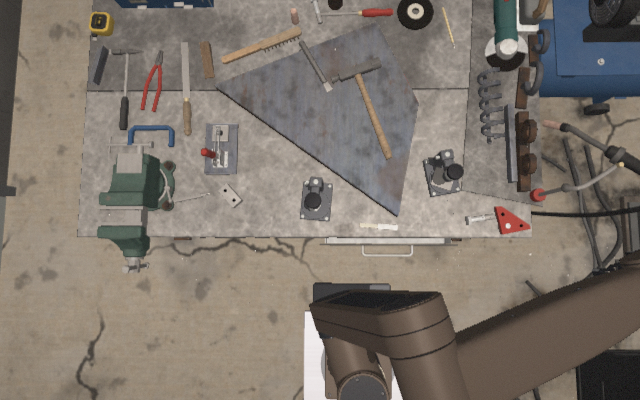

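View pics/side0.png

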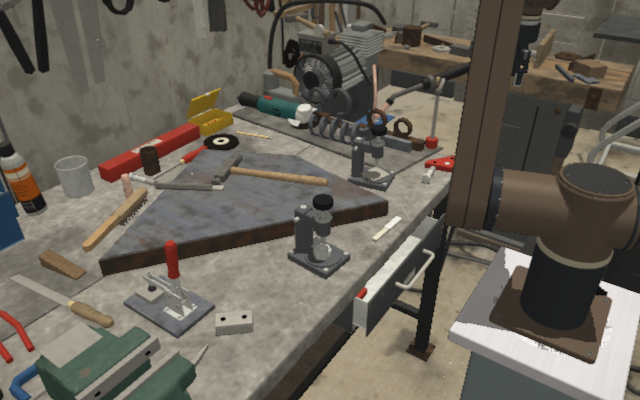

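The top view shows two stands, with heads near (313,201) and (447,172). In the side view the heads are near (323,201) and (378,129). I'll enlarge both views and measure the heads.

```bash
cat > h.py <<'E'
import numpy as np, cv2
def ray(d,u,v):
    K,E=d["camera_matrix"],d["extrinsics"]
    r=E[:3,:3]@np.array([(u-K[0,2])/K[0,0],-(v-K[1,2])/K[1,1],-1.]); return E[:3,3],r
def onz(d,u,v,z):
    o,r=ray(d,u,v); return o+r*(z-o[2])/r[2]
def depthpt(d,u,v):
    o,r=ray(d,u,v); return o+r*d["depth"][int(round(v)),int(round(u))]
def world(d):
    K,E=d["camera_matrix"],d["extrinsics"]; v,u=np.mgrid[:400,:640]
    c=np.stack([(u-K[0,2])/K[0,0],-(v-K[1,2])/K[1,1],-np.ones_like(u,float)],-1)*d["depth"][...,None]
    return c@E[:3,:3].T+E[:3,3]
E
python3 - <<'E'
from h import *
boxes={"top":[(285,165,345,230),(415,140,475,205)],"side":[(280,185,360,280),(340,115,410,195)]}
rows=[]
for n in boxes:
    d=dict(np.load(f"{n}0.npz")); W=world(d)
    row=[]
    for (a,b,c,e) in boxes[n]:
        row.append(cv2.resize(d["frame"][b:e,a:c],(390,290),interpolation=cv2.INTER_CUBIC))
        w=W[b:e,a:c]; g=d["frame"][b:e,a:c].max(-1)
        m=((g<60)&(w[...,2]>.155)&(w[...,2]<.185)).astype(np.uint8)
        k,l,st,ce=cv2.connectedComponentsWithStats(m); i=1+np.argmax(st[1:,4])
        p=w[l==i]; cu,cv_=ce[i]+[a,b]
        print(n,"px",cu.round(1),cv_.round(1),st[i],"depth med",np.median(p,0).round(4),"min/max",p.min(0).round(3),p.max(0).round(3),"onz",onz(d,cu,cv_,.168).round(4))
    rows.append(np.hstack(row))
cv2.imwrite("pics/crops.png",np.vstack(rows))
E
```

```text
top px 310.1 199.1 [20 27 15 16 96] depth med [0.4691 0.1345 0.1679] min/max [0.445 0.11  0.157] [0.486 0.148 0.175] onz [0.4667 0.1339 0.168 ]
top px 454.7 170.4 [ 32  24  16  16 140] depth med [ 0.5449 -0.2533  0.167 ] min/max [ 0.522 -0.272  0.157] [ 0.562 -0.232  0.174] onz [ 0.5437 -0.2521  0.168 ]
side px 322.7 201.0 [ 33   9  20  15 237] depth med [0.4589 0.1366 0.1659] min/max [0.441 0.113 0.155] [0.482 0.151 0.169] onz [0.4566 0.1402 0.168 ]
side px 378.8 128.9 [ 31   9  16  10 126] depth med [ 0.5372 -0.2444  0.1649] min/max [ 0.517 -0.271  0.155] [ 0.561 -0.228  0.169] onz [ 0.5324 -0.2359  0.168 ]
```

View pics/crops.png

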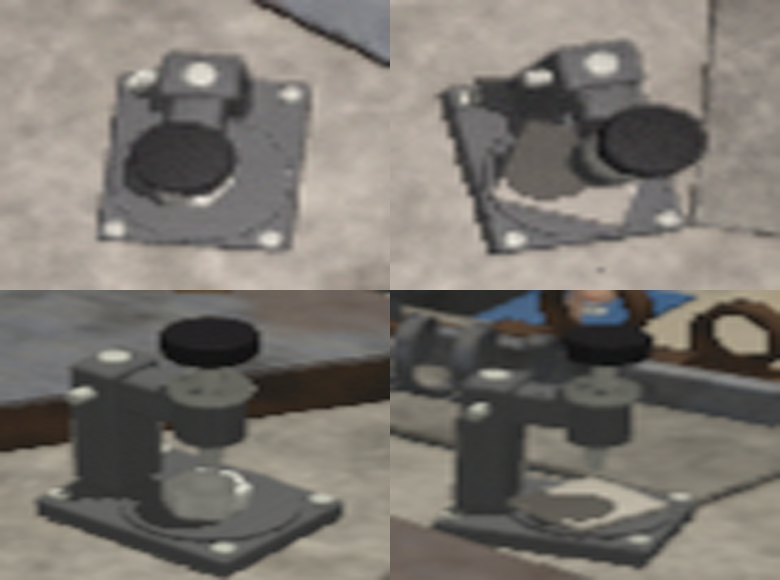

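The tile (pale square, crop at (570,190)) is on the right-hand stand with its head at about (0.541, -0.253). The hexagon nut is on the left-hand stand. Before moving, I'll check the clearance along the way.

```bash
python3 - <<'E'
from h import *
from plant import ctrl
print(ctrl.finger_overhang)
a=np.array([.301,-.604]); b=np.array([.541,-.253])
for n in("top","side"):
    W=world(dict(np.load(f"{n}0.npz"))).reshape(-1,3); t=np.clip((W[:,:2]-a)@(b-a)/((b-a)@(b-a)),0,1)
    dist=np.linalg.norm(W[:,:2]-a-t[:,None]*(b-a),axis=1)
    for lo in np.arange(0,1,.2):
        m=(dist<.09)&(t>=lo)&(t<=lo+.2)&(W[:,2]>-.2)&(W[:,2]<.45)
        print(n,lo.round(1),m.sum(),W[m][:,2].max().round(3) if m.any() else None)
# head circle fit, outline of disc in the top view
d=dict(np.load("top0.npz")); r=d["frame"][140:205,415:475]; W=world(d)[140:205,415:475]
m=((r.max(-1)<75)&(W[...,2]>.14)).astype(np.uint8)
c=max(cv2.findContours(m,0,1)[0],key=cv2.contourArea); (x,y),q=cv2.minEnclosingCircle(c)
print(x+415,y+140,q,"expected r px",449.8*.022/1.18,onz(d,x+415,y+140,.168).round(4))
E
```

```text
0.025
top 0.0 210 0.371
top 0.2 414 0.022
top 0.4 1499 0.024
top 0.6 1726 0.031
top 0.8 3100 0.174
side 0.0 1337 0.45
side 0.2 101 0.017
side 0.4 918 0.018
side 0.6 1073 0.028
side 0.8 2499 0.169
454.74182891845703 171.12745094299316 8.349764823913574 expected r px 8.386101694915254 [ 0.5416 -0.2521  0.168 ]
```

Emit:
jog_arm([
  {"dz":0.5,"gripper":-1},
  {"dz":0.75,"gripper":-1},
  {"dz":0.75,"gripper":-1},
])

```text
$.increments[0]: bad value
```

Emit:
jog_arm([
  {"dx":0,"dy":0,"dz":0.4,"ax":0,"ay":0,"az":0,"gripper":-1},
  {"dx":0,"dy":0,"dz":0.6,"ax":0,"ay":0,"az":0,"gripper":-1},
  {"dx":0,"dy":0,"dz":0.6,"ax":0,"ay":0,"az":0,"gripper":-1},
])

```text
time: 0.4
eef_pos: [0.302, -0.6057, 0.3102]
tcp_rot: [0.973, 0.229, 0.0, 0.005]
contact_force: [-0.0, -0.1, 0.4]
opening: 0.513
finger_force: 0.0
```

Emit:
jog_arm([
  {"dx":0.25,"dy":0.36,"dz":0,"ax":0,"ay":0,"az":0,"gripper":-1},
  {"dx":0.45,"dy":0.66,"dz":0,"ax":0,"ay":0,"az":0,"gripper":-1},
  {"dx":0.66,"dy":0.98,"dz":0,"ax":0,"ay":0,"az":0,"gripper":-1},
  {"dx":0.66,"dy":0.98,"dz":0,"ax":0,"ay":0,"az":0,"gripper":-1},
])

```text
time: 0.8
eef_pos: [0.383, -0.4817, 0.303]
tcp_rot: [0.973, 0.232, 0.0, -0.002]
contact_force: [-0.7, 0.7, 0.3]
opening: 0.0
finger_force: 0.0
```

Emit:
jog_arm([
  {"dx":0.25,"dy":0.36,"dz":0,"ax":0,"ay":0,"az":0,"gripper":-1},
  {"dx":0.45,"dy":0.66,"dz":0,"ax":0,"ay":0,"az":0,"gripper":-1},
  {"dx":0.66,"dy":0.98,"dz":0,"ax":0,"ay":0,"az":0,"gripper":-1},
  {"dx":0.66,"dy":0.98,"dz":0,"ax":0,"ay":0,"az":0,"gripper":-1},
])

```text
time: 1.2
eef_pos: [0.4616, -0.3648, 0.3032]
tcp_rot: [0.973, 0.232, 0.0, -0.001]
contact_force: [-0.4, -0.7, 0.0]
opening: -0.003
finger_force: 0.0
```

Emit:
jog_arm([
  {"dx":0.3,"dy":0.36,"dz":0,"ax":0,"ay":0,"az":0,"gripper":-1},
  {"dx":0.5,"dy":0.66,"dz":0,"ax":0,"ay":0,"az":0,"gripper":-1},
  {"dx":0.66,"dy":0.96,"dz":0,"ax":0,"ay":0,"az":0,"gripper":-1},
  {"dx":0.66,"dy":0.96,"dz":0,"ax":0,"ay":0,"az":0,"gripper":-1},
  {"dx":0.66,"dy":0.96,"dz":0,"ax":0,"ay":0,"az":0,"gripper":-1},
])

```text
time: 1.7
eef_pos: [0.5387, -0.2538, 0.3034]
tcp_rot: [0.973, 0.23, -0.001, -0.0]
contact_force: [1.1, -0.3, 0.2]
opening: 0.005
finger_force: 0.0
```

Emit:
jog_arm([
  {"dx":0.02,"dy":0.01,"dz":-0.3,"ax":0,"ay":0,"az":0,"gripper":-1},
  {"dx":0.02,"dy":0.01,"dz":-0.6,"ax":0,"ay":0,"az":0,"gripper":-1},
  {"dx":0.02,"dy":0.01,"dz":-0.79,"ax":0,"ay":0,"az":0,"gripper":-1},
  {"dx":0.02,"dy":0.01,"dz":-0.79,"ax":0,"ay":0,"az":0,"gripper":-1},
  {"dx":0.02,"dy":0.01,"dz":-0.79,"ax":0,"ay":0,"az":0,"gripper":-1},
])

```text
time: 2.2
eef_pos: [0.5407, -0.2539, 0.2097]
tcp_rot: [0.974, 0.228, -0.0, -0.0]
contact_force: [-0.1, -0.6, 1.4]
opening: 0.001
finger_force: 0.0
```

```bash
python3 - <<'E'
from h import *
from plant import imaging,get_state
d=imaging.read_camera("side"); np.savez("side1.npz",**d)
cv2.imwrite("pics/near.png",cv2.resize(d["frame"][60:200,320:440],(600,600),interpolation=cv2.INTER_CUBIC))
s=get_state();print(s["eef_pos"],s["contact_force"],s["qpos"])
E
```

```text
[ 0.54151283 -0.25408642  0.21125158] [-0.38702794 -0.29039885  0.81246312] [-6.08085727e-01  1.36093102e-01  1.79280517e+00 -3.22415991e-04
  1.21053305e+00  5.01677654e-01]
```

View pics/near.png

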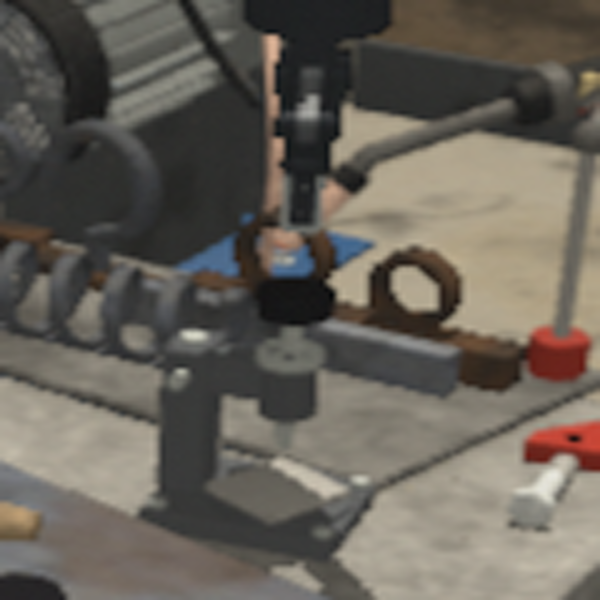

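Shut fingers (crop (302,225)) sit above the head (296,295), about 2 mm off centre and well inside the 22 mm radius. The tile still lies on the anvil at (270,490). I'll nudge slightly and press gently.

Emit:
jog_arm([
  {"dx":0.01,"dy":0.01,"dz":-0.06,"ax":0,"ay":0,"az":0,"gripper":-1},
  {"dx":0.01,"dy":0.01,"dz":-0.12,"ax":0,"ay":0,"az":0,"gripper":-1},
  {"dx":0.01,"dy":0.01,"dz":-0.16,"ax":0,"ay":0,"az":0,"gripper":-1},
  {"dx":0.01,"dy":0.01,"dz":-0.2,"ax":0,"ay":0,"az":0,"gripper":-1},
  {"dx":0.01,"dy":0.01,"dz":-0.2,"ax":0,"ay":0,"az":0,"gripper":-1},
])

```text
time: 2.75
eef_pos: [0.5421, -0.2508, 0.1847]
tcp_rot: [0.973, 0.229, -0.001, -0.001]
contact_force: [-0.0, -0.2, 0.8]
opening: 0.004
finger_force: 0.0
```

Emit:
jog_arm([
  {"dx":0,"dy":0,"dz":-0.04,"ax":0,"ay":0,"az":0,"gripper":-1},
  {"dx":0,"dy":0,"dz":-0.08,"ax":0,"ay":0,"az":0,"gripper":-1},
  {"dx":0,"dy":0,"dz":-0.12,"ax":0,"ay":0,"az":0,"gripper":-1},
  {"dx":0,"dy":0,"dz":-0.12,"ax":0,"ay":0,"az":0,"gripper":-1},
])

```text
time: 3.15
eef_pos: [0.5421, -0.2508, 0.1702]
tcp_rot: [0.973, 0.229, -0.001, -0.001]
contact_force: [0.0, 0.4, -0.2]
opening: 0.003
finger_force: 0.0
```

There's no force although the fingertips should be inside the stroke, so I'll stop and look.

```bash
python3 - <<'E'
from h import *
from plant import imaging,get_state
d=imaging.read_camera("side"); np.savez("side2.npz",**d)
t=imaging.read_camera("top"); np.savez("top2.npz",**t)
a=cv2.resize(d["frame"][90:180,340:420],(400,450),interpolation=cv2.INTER_CUBIC)
b=cv2.resize(t["frame"][130:210,410:480],(394,450),interpolation=cv2.INTER_CUBIC)
cv2.imwrite("pics/near2.png",np.hstack([a,b]))
for n in("side0","side1","side2"):
    q=dict(np.load(n+".npz")); W=world(q)[118:140,365:392]; m=(q["frame"][118:140,365:392].max(-1)<60)&(abs(W[...,0]-.541)<.03)&(abs(W[...,1]+.25)<.03)
    print(n,m.sum(),np.percentile(W[m],[2,50,98],axis=0).round(4).tolist())
s=get_state();print(s["eef_pos"],s["contact_force"],s["joint_efforts"])
E
```

```text
side0 155 [[0.5193, -0.268, 0.1496], [0.5368, -0.2412, 0.1631], [0.5601, -0.2292, 0.1679]]
side1 155 [[0.5193, -0.2695, 0.1499], [0.537, -0.242, 0.1632], [0.5594, -0.2313, 0.1677]]
side2 161 [[0.5205, -0.2624, 0.1504], [0.5349, -0.2381, 0.1637], [0.5586, -0.2307, 0.196]]
[ 0.54248592 -0.25110422  0.17117136] [ 0.43645996  0.72017319 -0.69146964] [ 4.66943035e-03 -3.44012296e+01 -2.74137497e+01 -3.39007158e-05
  5.56585568e-03 -4.18268769e-05]
```

View pics/near2.png

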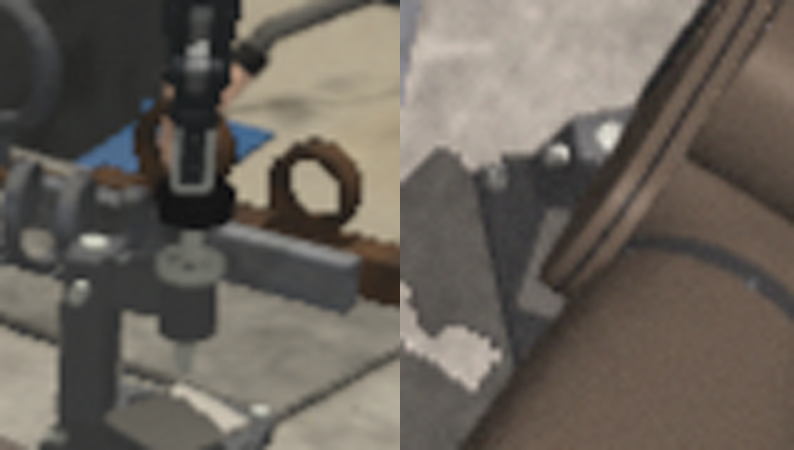

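```bash
python3 - <<'E'
from h import *
for n in("side1","side2"):
    d=dict(np.load(n+".npz")); 
    W=world(d)
    print(n)
    for v in range(98,138,2): print(v,[(W[v,u].round(3).tolist(),int(d["frame"][v,u].max())) for u in (376,378,380)])
E
```

```text
side1
98 [([0.538, -0.22, 0.257], 32), ([0.534, -0.224, 0.257], 35), ([0.529, -0.224, 0.258], 38)]
100 [([0.976, -1.049, -0.11], 117), ([0.544, -0.244, 0.243], 40), ([0.532, -0.23, 0.25], 30)]
102 [([0.977, -1.054, -0.121], 138), ([0.543, -0.241, 0.239], 60), ([0.536, -0.24, 0.241], 34)]
104 [([0.976, -1.052, -0.13], 136), ([0.539, -0.235, 0.236], 60), ([0.536, -0.241, 0.235], 44)]
106 [([0.971, -1.044, -0.136], 130), ([0.54, -0.237, 0.23], 46), ([0.535, -0.239, 0.231], 34)]
108 [([0.68, -0.494, 0.106], 104), ([0.539, -0.236, 0.225], 47), ([0.536, -0.243, 0.223], 35)]
110 [([0.678, -0.49, 0.101], 103), ([0.539, -0.236, 0.22], 35), ([0.537, -0.245, 0.217], 38)]
112 [([0.673, -0.481, 0.099], 99), ([0.541, -0.242, 0.211], 73), ([0.538, -0.248, 0.21], 65)]
114 [([0.707, -0.548, 0.06], 168), ([0.698, -0.544, 0.064], 167), ([0.656, -0.477, 0.097], 83)]
116 [([0.705, -0.544, 0.055], 173), ([0.695, -0.539, 0.059], 160), ([0.69, -0.545, 0.058], 107)]
118 [([1.021, -1.147, -0.243], 138), ([1.021, -1.168, -0.25], 117), ([1.013, -1.173, -0.25], 135)]
120 [([1.006, -1.119, -0.239], 147), ([1.005,
[... 2002 characters left out ...]
37, 0.186], 36), ([0.531, -0.237, 0.188], 45)]
124 [([0.541, -0.235, 0.18], 46), ([0.537, -0.239, 0.18], 37), ([0.532, -0.24, 0.18], 55)]
126 [([0.542, -0.238, 0.173], 51), ([0.535, -0.235, 0.176], 48), ([0.533, -0.243, 0.173], 74)]
128 [([0.544, -0.242, 0.165], 81), ([0.538, -0.241, 0.167], 81), ([0.533, -0.243, 0.168], 81)]
130 [([0.54, -0.236, 0.163], 22), ([0.533, -0.233, 0.165], 23), ([0.53, -0.237, 0.165], 23)]
132 [([0.54, -0.236, 0.157], 22), ([0.533, -0.234, 0.16], 24), ([0.529, -0.238, 0.159], 23)]
134 [([0.539, -0.235, 0.152], 23), ([0.533, -0.234, 0.154], 22), ([0.528, -0.236, 0.154], 23)]
136 [([0.648, -0.445, 0.035], 72), ([0.54, -0.249, 0.14], 93), ([0.535, -0.25, 0.141], 78)]
```

The depth image shows the fingertips at z ≈ 0.168 with the TCP reading 0.170. So the real fingertips stand level with the reported TCP, not 25 mm ahead of it. They're just above the unmoved head (z 0.168). I'll go on downward with the force as guide.

Emit:
jog_arm([
  {"dx":0,"dy":0,"dz":-0.03,"ax":0,"ay":0,"az":0,"gripper":-1},
  {"dx":0,"dy":0,"dz":-0.06,"ax":0,"ay":0,"az":0,"gripper":-1},
  {"dx":0,"dy":0,"dz":-0.08,"ax":0,"ay":0,"az":0,"gripper":-1},
  {"dx":0,"dy":0,"dz":-0.08,"ax":0,"ay":0,"az":0,"gripper":-1},
])

```text
time: 3.65
eef_pos: [0.5431, -0.2515, 0.1632]
tcp_rot: [0.973, 0.229, 0.001, 0.001]
contact_force: [-1.1, 0.8, 5.7]
opening: -0.003
finger_force: 2.9
```

Emit:
jog_arm([
  {"dx":0,"dy":0,"dz":-0.04,"ax":0,"ay":0,"az":0,"gripper":-1},
  {"dx":0,"dy":0,"dz":-0.08,"ax":0,"ay":0,"az":0,"gripper":-1},
  {"dx":0,"dy":0,"dz":-0.1,"ax":0,"ay":0,"az":0,"gripper":-1},
  {"dx":0,"dy":0,"dz":-0.1,"ax":0,"ay":0,"az":0,"gripper":-1},
])

```text
time: 4.05
eef_pos: [0.5432, -0.2516, 0.1522]
tcp_rot: [0.973, 0.229, 0.0, 0.001]
contact_force: [-2.7, 3.2, 9.4]
opening: 0.004
finger_force: 4.9
```

```bash
python3 - <<'E'
from h import *
from plant import imaging,get_state
q=imaging.read_camera("side"); W=world(q)[115:150,365:392]; m=(q["frame"][115:150,365:392].max(-1)<30)&(abs(W[...,0]-.541)<.03)&(abs(W[...,1]+.25)<.03)&(W[...,2]<.175)
print(m.sum(),np.percentile(W[m],[2,50,98],axis=0).round(4).tolist())
s=get_state();print(s["eef_pos"],s["contact_force"])
E
```

```text
94 [[0.5202, -0.2619, 0.1331], [0.5308, -0.2379, 0.1433], [0.5567, -0.2295, 0.1501]]
[ 0.54318932 -0.2515548   0.15239497] [-3.24219356  2.73709898 10.07138876]
```

Emit:
jog_arm([
  {"dx":0,"dy":0,"dz":-0.03,"ax":0,"ay":0,"az":0,"gripper":-1},
  {"dx":0,"dy":0,"dz":-0.06,"ax":0,"ay":0,"az":0,"gripper":-1},
  {"dx":0,"dy":0,"dz":-0.08,"ax":0,"ay":0,"az":0,"gripper":-1},
  {"dx":0,"dy":0,"dz":-0.08,"ax":0,"ay":0,"az":0,"gripper":-1},
])

```text
time: 4.5
eef_pos: [0.5432, -0.2516, 0.1443]
tcp_rot: [0.973, 0.23, 0.0, 0.001]
contact_force: [-5.7, 3.0, 15.3]
opening: -0.004
finger_force: 7.4
```

Emit:
jog_arm([
  {"dx":0,"dy":0,"dz":-0.015,"ax":0,"ay":0,"az":0,"gripper":-1},
  {"dx":0,"dy":0,"dz":-0.015,"ax":0,"ay":0,"az":0,"gripper":-1},
])

```text
time: 4.7
eef_pos: [0.5433, -0.2517, 0.1442]
tcp_rot: [0.973, 0.23, 0.0, 0.001]
contact_force: [-9.2, 5.3, 22.1]
opening: -0.003
finger_force: 10.5
```

The TCP stays at 0.144 while the force climbs to 22 N, so the head is on its stop. I'll hold, then check by camera.

Emit:
jog_arm([
  {"dx":0,"dy":0,"dz":-0.01,"ax":0,"ay":0,"az":0,"gripper":-1},
  {"dx":0,"dy":0,"dz":-0.01,"ax":0,"ay":0,"az":0,"gripper":-1},
  {"dx":0,"dy":0,"dz":-0.01,"ax":0,"ay":0,"az":0,"gripper":-1},
  {"dx":0,"dy":0,"dz":-0.01,"ax":0,"ay":0,"az":0,"gripper":-1},
  {"dx":0,"dy":0,"dz":-0.01,"ax":0,"ay":0,"az":0,"gripper":-1},
  {"dx":0,"dy":0,"dz":-0.01,"ax":0,"ay":0,"az":0,"gripper":-1},
  {"dx":0,"dy":0,"dz":-0.01,"ax":0,"ay":0,"az":0,"gripper":-1},
  {"dx":0,"dy":0,"dz":-0.01,"ax":0,"ay":0,"az":0,"gripper":-1},
])

```text
time: 5.5
eef_pos: [0.5434, -0.2517, 0.1442]
tcp_rot: [0.973, 0.23, 0.0, 0.001]
contact_force: [-9.7, 5.7, 24.7]
opening: -0.004
finger_force: 12.6
```

```bash
python3 - <<'E'
from h import *
from plant import imaging,get_state
q=imaging.read_camera("side"); cv2.imwrite("pics/home.png",cv2.resize(q["frame"][90:190,340:420],(480,600),interpolation=cv2.INTER_CUBIC))
W=world(q)[115:150,365:392]; m=(q["frame"][115:150,365:392].max(-1)<30)&(abs(W[...,0]-.541)<.03)&(abs(W[...,1]+.25)<.03)&(W[...,2]<.175)
print(m.sum(),np.percentile(W[m],[2,50,98],axis=0).round(4).tolist())
s=get_state();print(s["eef_pos"],s["contact_force"])
E
```

```text
99 [[0.5201, -0.2624, 0.1252], [0.5325, -0.2383, 0.1353], [0.5572, -0.2303, 0.1421]]
[ 0.5433521  -0.25169675  0.14422869] [-10.68558811   6.36713509  24.95478522]
```

View pics/home.png

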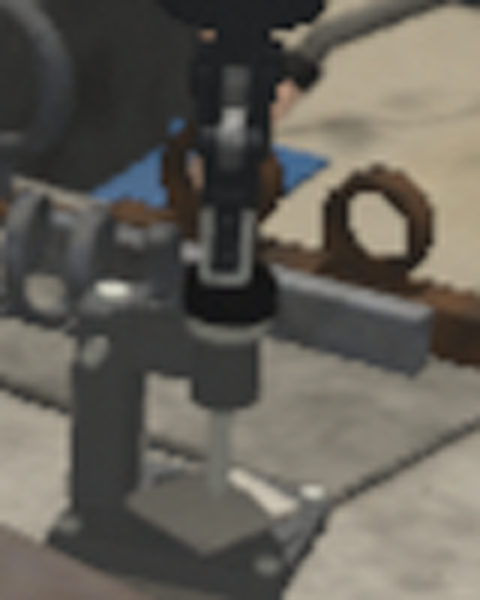

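The picture shows the head (230,295) seated on the barrel top (230,330), with its rod down to the tile (215,490). The measured head top of about 0.142 matches 0.143. I'll release straight up.

Emit:
jog_arm([
  {"dx":0,"dy":0,"dz":0.06,"ax":0,"ay":0,"az":0,"gripper":-1},
  {"dx":0,"dy":0,"dz":0.14,"ax":0,"ay":0,"az":0,"gripper":-1},
  {"dx":0,"dy":0,"dz":0.22,"ax":0,"ay":0,"az":0,"gripper":-1},
  {"dx":0,"dy":0,"dz":0.32,"ax":0,"ay":0,"az":0,"gripper":-1},
  {"dx":0,"dy":0,"dz":0.5,"ax":0,"ay":0,"az":0,"gripper":-1},
  {"dx":0,"dy":0,"dz":0.75,"ax":0,"ay":0,"az":0,"gripper":-1},
  {"dx":0,"dy":0,"dz":1,"ax":0,"ay":0,"az":0,"gripper":-1},
  {"dx":0,"dy":0,"dz":1,"ax":0,"ay":0,"az":0,"gripper":-1},
  {"dx":0,"dy":0,"dz":1,"ax":0,"ay":0,"az":0,"gripper":-1},
])

```text
time: 6.45
eef_pos: [0.5427, -0.2513, 0.2575]
tcp_rot: [0.973, 0.229, 0.0, 0.0]
contact_force: [0.3, -0.8, -0.8]
opening: -0.003
finger_force: 0.0
```

```bash
python3 - <<'E'
from h import *
from plant import imaging,get_state
q=imaging.read_camera("side"); cv2.imwrite("pics/end.png",cv2.resize(q["frame"][90:280,270:420],(474,600),interpolation=cv2.INTER_CUBIC))
W=world(q)[115:150,365:392]; m=(q["frame"][115:150,365:392].max(-1)<30)&(abs(W[...,0]-.541)<.03)&(abs(W[...,1]+.25)<.03)&(W[...,2]<.175)
print(m.sum(),np.percentile(W[m],[2,50,98],axis=0).round(4).tolist())
s=get_state();print(s["time"],s["eef_pos"],s["contact_force"])
E
```

```text
141 [[0.5208, -0.2653, 0.1499], [0.5361, -0.2406, 0.1636], [0.5596, -0.2308, 0.1677]]
6.5 [ 0.54213734 -0.25088614  0.25603209] [-0.07495015 -0.05917569 -0.96734165]
```

View pics/end.png

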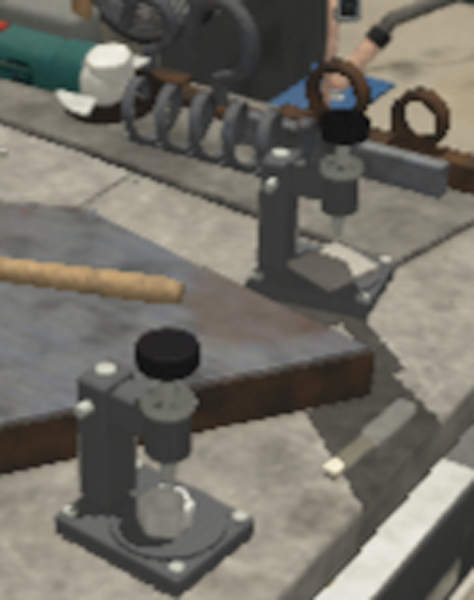

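The head at (345,125) is fully back up (z 0.168). The tile (335,265) and the nut (165,510) are in place, and the arm is clear.

```bash
python3 -c "
from plant import job; print(job.sign_off())"
```

```text
the job is handed in; nothing more can be done
None
```

I marked the tile on the right-hand stand: its plunger went home on the stop, was held for about 0.8 s and sprang fully back up, the other plunger was not pressed, the tile and nut lie where they were, and the job is handed in.

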